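# Lower the ice-ball press with its ratchet wheel

## Task

The head of the ice-ball press is held up by a ratchet: throw its red pawl right over so that it stays up, then wind the brass wheel backwards (anticlockwise seen from above) by its crank until you feel the sprung plate bear on the mould with a light squeeze of about 10 N, and leave it there. Then swing the pawl back down onto the wheel. Do not force the wheel against the pawl, do not push on the press head itself, never squeeze the mould hard (25 N would ruin it), and leave the other barware where it is.

Things in the scene. Friction and masses are not known exactly. Their poses are not given: they have to be found in the camera images.
- wheel: Brass ratchet wheel: upright axis, origin on it, 50 mm above the table; disc 94 mm across, 12 saw teeth on its rim (tops at 70 mm), hub 26 mm across up to 96 mm. Part of a fixed press on a 170 x 380 mm base plate 16 mm thick. The press's y points from here to mould_mid, 185 mm away; its x is 90 deg clockwise of that from above. Wheel yaw relative to the press = wheel angle, about 0 at the start.
- crank_knob (a point): Centre of the wheel's white crank knob: upright round post 22 mm across, 40 mm high (81 to 121 mm above the table, this point at 101 mm), 75 mm from the wheel axis, fixed on a flat radial steel arm 16 mm wide (73 to 81 mm high). At wheel angle 0 it lies 200 deg anticlockwise of the press's x. Lowering takes about 2.5 N at the knob; each N of squeeze on the mould adds 0.4 N.
- head: Aluminium press head on a 250 mm column, over the mould; origin on the mould axis, 135 mm above the table at wheel angle 0; sinks 30 mm per rad of the wheel anticlockwise. It stays where left (0.3 N m friction in the wheel, holding up to 13 N of squeeze). Over 145 mm from the wheel axis. Under it, part of it, a 68 mm plate on springs (5 N per mm, 8.5 mm travel), underside 18 mm below the origin.
- mould_mid (a point): Centre of the lower half of the teal round mould (72 mm across), 43 mm above the table, fixed in its seat. The upper half stands proud on the ice by an unknown amount: its top is anywhere from 81 to 97 mm above the table, so the wheel angle at which the plate touches it (0.65 to 1.2 rad) is not known beforehand and must be felt at the crank.
- pawl_pin (a point): Centre of the steel cross pin of the red pawl: 10 mm thick, level, along the press's y, reaching 17 mm to either side of this point; 80 mm above the table at the start. Pinch it from above, fingers closing across it: it turns between the pads as the pawl swings. Wheel rim, pawl arm and bracket stay over 15 mm from this point, towards the wheel axis.
- pawl_hinge (a point): Point on the pawl's level hinge axis (parallel to the pin), 80 mm above the table, fixed to the press, 55 mm from pawl_pin in the upright plane in which that point swings. When the pawl is down the pin lies on the press's +x side of the hinge; thrown over it lies on the -x side, higher up.
- pawl: The red pawl; origin on its hinge, 80 mm above the table, axes as the press's while it is down. Swing about its y: 0 = down, level, nose between the teeth; 1.57 rad = straight up; 2.0 = thrown over against its stop, where it stays by its weight (60 g, damped hinge). Below about 1.5 it falls back. Down on the wheel it is at 0 to 0.08 (nose in a gap or on a tooth).
- shaker_tin: steel shaker tin, upright, 88 mm across the rim, 150 mm high. Origin: centre of the underside. Bystander, not to be moved.
- boston_glass: clear glass mixing cup, upright, 86 mm across the rim, 135 mm high. Origin: centre of the underside. Bystander, not to be moved.
- coaster: white ceramic disc, 96 mm across, 8 mm thick. Origin: centre of the underside. Bystander, not to be moved.
- jigger: copper double-cone measure, upright, 46 mm across, 85 mm high. Origin: centre of the underside. Bystander, not to be moved.
- muddler: wooden rod lying flat, 200 mm long, 28 mm thick. Origin: centre of the underside. Bystander, not to be moved.
- nut_bowl: blue ceramic bowl, 110 mm across, 45 mm high. Origin: centre of the underside. Bystander, not to be moved.

How it is judged:
By the outcome, as a careful person would: the job done as asked, in the order asked, and still so for the second after the job is handed in, with the robot touching nothing.
It also fails if it takes over 72 s, if anything falls off the work surface, if the arm or the gripper's body presses on something with over 40 N, if the wrist force passes 120 N, or if a joint passes its speed limit or range.

## Robot

A 7-joint arm with a two-finger parallel gripper is mounted at the origin on the work surface. World frame = base frame: x ahead of the robot, y to its left, z up, the work surface at z = 0. Lengths are in m, angles in rad, forces in N, time in s.
With the tool pointing down it reaches from about 0.4 to 0.85 m from the base axis. Payload 10.4 kg.
Tool frame: the origin (TCP) lies at the very end of the fingers, on their centre line; the grasp point (between the pads) lies 19 mm behind it; x points along the fingers, z is the direction in which the jaws open and shut, and the axes are right-handed (so a half turn about x gives the same grasp; the last joint's range is limited). The gripper opens to 85 mm and grips with 20 to 120 N. Pads are 22 mm wide; open, the fingers measure 114 mm over their backs; the gripper's body (76 mm by 85 mm) begins 54 mm behind the grasp point. The pads swing forward as they close: fully open they stand 13 mm farther back than shut.
Start: joints at [1.174, 0.332, -0.065, 1.46, 0.022, 1.35, -0.088], TCP at [0.228, -0.582, 0.231] pointing down, gripper open.
Joint ranges: [-2.6, 2.6], [-0.5, 2.12], [-1.47, 1.34], [0.16, 2.42], [-1.27, 4.41], [0.06, 2.06], [-2.6, 2.6]. Speed limits (rad/s): [2.22, 2.22, 2.79, 2.79, 3.14, 3.14, 3.14].

## Interface

Orientations are given as a unit quaternion [x, y, z, w].
In Python, from workcell import readout, camera, manip gives the robot as it stands.
- The arm moves only by the shell command python3 -m inch 'ROWS' [FORCE]. ROWS is JSON, a list of rows, each a list of 3 entries, a list of its own where there are three numbers: the turn, a rotation vector about the tool's x, y, z in degrees, then the shift along the tool's x, y, z in mm, then the closure, from 0 (fully open) to 1 (shut). In form: [[[wx, wy, wz], [dx, dy, dz], hand], ...]. A call has 1 to 10 rows; each row is the pose to reach, as a shift and turn from the pose measured when the call began, along the tool's axes at that moment; what a row does not reach only later rows make up. A row lasts 1/8 s, in which the tool goes at most 62.5 mm and 10.7 degrees, less where a joint would pass 70% of its speed; a pose out of reach is approached as far as the arm can. A call with a gripper value outside its range is refused whole. The fingers move at their own pace and stop on an object; FORCE is the grip in N (left out, the last holds). Time passes only in rows, so rows that repeat a pose let the fingers close. It gives the time, the measured TCP pose, the force and the opening at its end, in the units of the state.
- readout.get_obs(): the state, without advancing time (a new reading comes with each control period).
- camera(name): name is "scene" or "top" or "wrist"; returns a dict with "pixels" (384x512x3 uint8, red, green, blue), "range_z" (384x512 float32, m along the optical axis (not along the pixel's ray), 0 where there is no reading), "intrinsics" (3x3 intrinsics, pixels), "extrinsics" (4x4, takes a point from world to camera coordinates); the wrist camera has in their place "T_tool_cam" (4x4, takes a point from camera to tool coordinates, whose origin is the TCP and whose axes are the tool frame's). Camera axes: x right, y down, z forward; pixel columns grow to the right and rows downward; lengths in m; the calibration is good to about 2 mm. The wrist camera is an equidistant fisheye: a pixel r from the principal point sees the ray r / f radians off the axis. A picture is of the moment at which its call begins: read the wrist's pose just before it.
- manip.hand_in(): hands the job in, once; it reports no verdict.
The state is a dict: "clock": time; "joint_pos": joint angles; "joint_velocities": joint speeds; "tau": joint torques, N m; "position": TCP position; "ee_rot": TCP orientation; "ft_force": force on the tool from outside, world axes, zero at the start; "torque": the same for the moment, N m; "grip_width": opening from 0.0 (shut) to 1.0 (fully open).
Only numpy, scipy, OpenCV 4.12 (cv2) and the standard library are available. Lean on these libraries where they do the work, as an engineer would, in place of code of your own. Each camera call takes 0.05 s, during which the arm holds its last target.

## Working session

There is one attempt and no reset: what is moved stays moved. The work goes in short steps, Python scripts to look and compute and a shell command to move; the robot and the scene stay as the last step left them, time stands still between calls to the robot, and variables do not carry over. Pictures are saved under pics/ and viewed, and the job is handed in when it is done.

```bash
ls; mkdir -p pics
python3 - <<'E'
from workcell import readout, camera, manip
import cv2,numpy as np
print(readout.get_obs())
for n in ["scene","top"]:
    c=camera(n); cv2.imwrite(f"pics/{n}0.png",cv2.resize(c["pixels"][:,:,::-1],None,fx=1.5,fy=1.5)); np.savez(f"{n}0.npz",**c)
    print(n,c["intrinsics"],c["extrinsics"])
E
```

```text
pics
{'clock': 0.0, 'joint_pos': array([ 1.17442797,  0.33286297, -0.06466966,  1.46096139,  0.02161283,
        1.34986095, -0.08852973]), 'joint_velocities': array([ 0.00057246, -0.00181276, -0.00174584,  0.00034567,  0.00141272,
       -0.00099116, -0.00058988]), 'tau': array([ 4.42467708e-04, -6.25445580e+01,  4.89390583e-02, -3.91602373e+01,
        1.60836393e-02,  9.87326028e-03, -2.26171397e-05]), 'position': array([ 0.2280432 , -0.58151389,  0.23051182]), 'ee_rot': array([ 0.39865716,  0.58461068, -0.3981523 ,  0.58376157]), 'ft_force': array([ 0.44685157, -0.77929596,  0.08180964]), 'torque': array([-0.0442536 , -0.01857104, -0.02903574]), 'grip_width': 0.9985058424850493}
scene [[494.56256064   0.         259.01064911]
 [  0.         494.56256064 177.76213273]
 [  0.           0.           1.        ]] [[-0.33119083  0.9434924   0.01160731  0.19239476]
 [ 0.77101823  0.27769808 -0.57307474 -0.37008217]
 [-0.54391499 -0.18084765 -0.8194209   2.06328451]
 [ 0.          0.          0.          1.        ]]
top [[391.19106367   0.         258.62749207]
 [  0.         391.19106367 186.91826413]
 [  0.           0.           1.        ]] [[ 2.11565117e-04 -9.99917376e-01  1.28528606e-02 -8.53016084e-03]
 [-9.93538189e-01 -1.66895623e-03 -1.13486045e-01  5.74164702e-01]
 [ 1.13498119e-01 -1.27457981e-02 -9.93456452e-01  1.24998933e+00]
 [ 0.00000000e+00  0.00000000e+00  0.00000000e+00  1.00000000e+00]]
```

View pics/scene0.png

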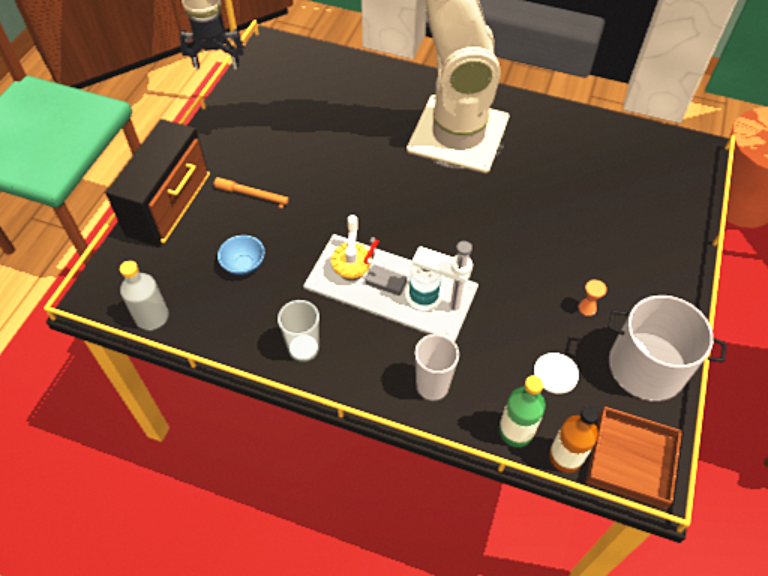

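View pics/top0.png

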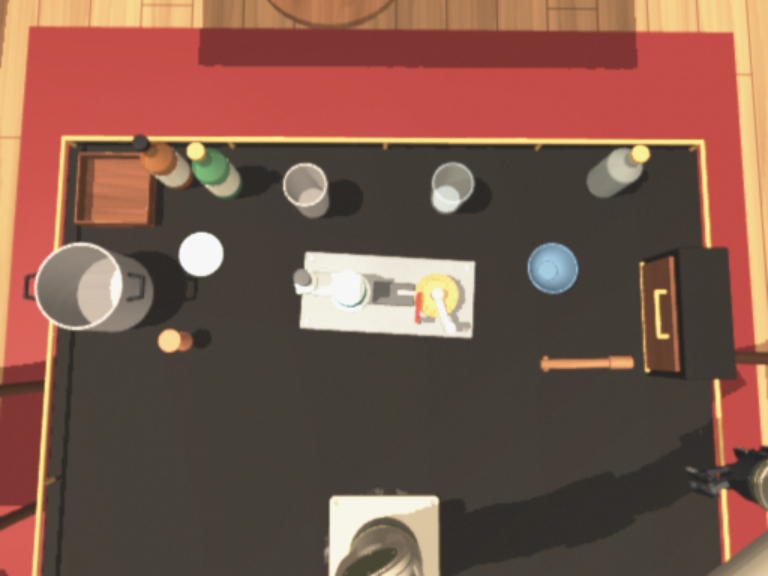

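The pictures show the press at scene (390,285) and top (390,295). The wheel is at top (437,295), the knob at (450,327), the pawl is the red part at (418,307), and the mould is at (350,290). Next I measure them.

```bash
cat > h.py <<'E'
import numpy as np,cv2
def pts(c):
    K=c["intrinsics"];E=c["extrinsics"];z=c["range_z"];v,u=np.mgrid[:z.shape[0],:z.shape[1]]
    p=np.stack([(u-K[0,2])/K[0,0]*z,(v-K[1,2])/K[1,1]*z,z],-1)
    return (p-E[:3,3])@E[:3,:3]   # R^T(p-t)
def ray(c,u,v,h):
    K=c["intrinsics"];E=c["extrinsics"];d=E[:3,:3].T@np.array([(u-K[0,2])/K[0,0],(v-K[1,2])/K[1,1],1]);o=-E[:3,:3].T@E[:3,3]
    return o+d*(h-o[2])/d[2]
E
python3 - <<'E'
from h import *
for n,(a,b,x,y) in dict(scene=(195,330,140,240),top=(190,325,155,235)).items():
    c=np.load(n+"0.npz");im=c["pixels"][y-0:y,:] if 0 else c["pixels"]
    cv2.imwrite(f"pics/{n}0c.png",cv2.resize(im[x:y,a:b,::-1],None,fx=5.5,fy=5.5,interpolation=cv2.INTER_CUBIC))
    P=pts(c); hsv=cv2.cvtColor(im,cv2.COLOR_RGB2HSV); H,S,V=hsv[...,0],hsv[...,1],hsv[...,2]
    win=np.zeros(H.shape,bool);win[x:y,a:b]=1; win&=(P[...,0]>.3)&(P[...,0]<.8)
    for nm,m in dict(red=((H<6)|(H>174))&(S>150),brass=(H>18)&(H<32)&(S>120)&(V>80),teal=(H>82)&(H<98)&(S>100)).items():
        m=m&win; q=P[m]; vv,uu=np.nonzero(m)
        print(n,nm,m.sum(),"uv",uu.mean().round(1),vv.mean().round(1),"min/med/max",q.min(0).round(3),np.median(q,0).round(3),q.max(0).round(3))
    # base plate z 8..24mm
    m=win&(P[...,2]>.009)&(P[...,2]<.024)&(S<60)&(V>90)
    q=P[m][:,:2].astype(np.float32); r=cv2.minAreaRect(q); print(n,"plate",r, cv2.boxPoints(r).round(3).tolist(), np.median(P[m][:,2]))
E
```

```text
scene red 47 uv 248.1 166.0 min/med/max [ 0.449 -0.076  0.001] [ 0.509 -0.067  0.084] [0.545 0.012 0.093]
scene brass 349 uv 232.8 174.2 min/med/max [ 0.499 -0.161  0.01 ] [ 0.555 -0.105  0.066] [ 0.59  -0.062  0.079]
scene teal 144 uv 282.1 197.0 min/med/max [0.558 0.044 0.031] [0.582 0.084 0.057] [0.592 0.11  0.086]
scene plate ((0.6128479242324829, -0.0005434751510620117), (0.3514622151851654, 0.3963443636894226), 4.7333879470825195) [[0.42100000381469727, 0.18199999630451202], [0.45399999618530273, -0.21299999952316284], [0.8040000200271606, -0.18400000035762787], [0.7720000147819519, 0.210999995470047]] 0.01701462803900656
top red 29 uv 278.3 203.0 min/med/max [ 0.486 -0.072  0.077] [ 0.521 -0.068  0.083] [ 0.543 -0.065  0.087]
top brass 37 uv 289.7 196.8 min/med/max [ 0.5   -0.134  0.058] [ 0.539 -0.105  0.062] [ 0.577 -0.066  0.083]<stdin>:9: RuntimeWarning: Mean of empty slice.
  ret = ret.dtype.type(ret / rcount)
Traceback (most recent call last):
ValueError: zero-size array to reduction operation minimum which has no identity
```

View pics/top0c.png

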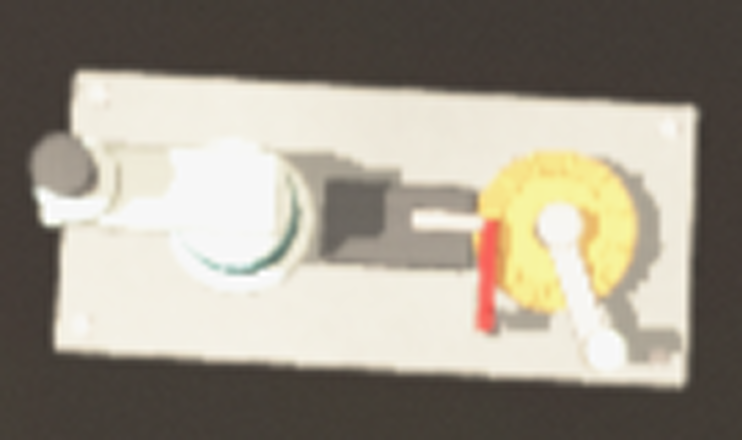

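View pics/scene0c.png

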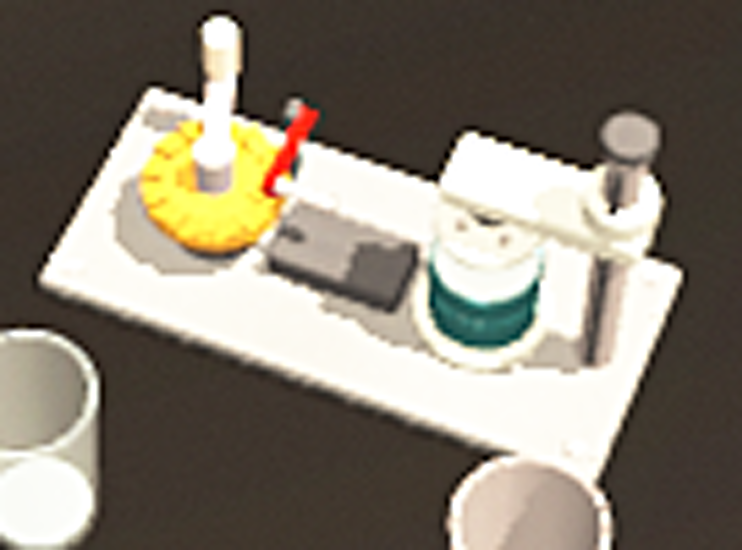

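Top crop: the red arm runs from (490,220) to (487,330). The pin is the pale bar at (410–490, 220), on the press's +x side (away from the robot), and the hinge is at the robot end. The hub top is at (560,222) and the knob top at (605,350). I'll compute these and cross-check them against the given dimensions.

Run:
```python
from h import *
c=np.load("top0.npz");P=pts(c); s=np.load("scene0.npz");Q=pts(s)
def t(x,y):return 190+(x+.5)/5.5-.5,155+(y+.5)/5.5-.5
for n,x,y,h in [("hub",560,221,.096),("knob",605,350,.121),("pinL",411,218,.085),("pinR",483,222,.085),("redtop",490,221,.085),("redbot",487,330,.085),("col",62,160,.25),
  ("c1",77,70,.016),("c2",697,104,.016),("c3",685,386,.016),("c4",56,350,.016)]:
    u,v=t(x,y); print(n,u.round(1),v.round(1),ray(c,u,v,h).round(4),"depth pt",P[int(round(v)),int(round(u))].round(3))
def t2(x,y):return 195+(x+.5)/5.5-.5,140+(y+.5)/5.5-.5
for n,x,y,h in [("knob",220,30,.121),("hub",214,160,.096),("pin",300,188,.085),("hinge",295,105,.085)]:
    u,v=t2(x,y); print("S",n,ray(s,u,v,h).round(4),"depth pt",Q[int(round(v)),int(round(u))].round(3))
cc=np.array([ray(c,*t(x,y),.016)[:2] for x,y in [(77,70),(697,104),(685,386),(56,350)]])
print(cc.mean(0),[np.linalg.norm(cc[i]-cc[(i+1)%4]).round(3) for i in range(4)])
d=(cc[0]-cc[1])+(cc[3]-cc[2]);print("press y yaw",np.degrees(np.arctan2(d[1],d[0])))
# wheel blob from depth, z .06-.075
m=(P[...,2]>.062)&(P[...,2]<.074);m&=(P[...,0]>.45)&(P[...,0]<.65)&(P[...,1]<-.04)&(P[...,1]>-.2)
q=P[m];print("wheel minmax",q.min(0),q.max(0))
# knob, hub top by depth both
for nm,X in(("T",P),("S",Q)):
  for lo,hi in((.114,.128),(.090,.101)):
    m=(X[...,2]>lo)&(X[...,2]<hi)&(X[...,0]>.43)&(X[...,0]<.62)&(X[...,1]<-.03)&(X[...,1]>-.19);print(nm,lo,m.sum(),X[m].mean(0).round(4),X[m].min(0).round(3),X[m].max(0).round(3))
```

```text
Traceback (most recent call last):
AttributeError: 'float' object has no attribute 'round'
```

```bash
cat > m.py <<'E'
from h import *
c=np.load("top0.npz");P=pts(c); s=np.load("scene0.npz");Q=pts(s)
def t(x,y):return 190+(x+.5)/5.5-.5,155+(y+.5)/5.5-.5
for n,x,y,h in [("hub",560,221,.096),("knob",605,350,.121),("pinL",411,218,.085),("pinR",483,222,.085),("redtop",490,221,.085),("redbot",487,330,.085),("col",62,160,.25)]:
    u,v=t(x,y); print(n,round(u),round(v),ray(c,u,v,h).round(4),"depth pt",P[int(round(v)),int(round(u))].round(3))
def t2(x,y):return 195+(x+.5)/5.5-.5,140+(y+.5)/5.5-.5
for n,x,y,h in [("knob",220,30,.121),("hub",214,160,.096),("pin",300,188,.085),("hinge",295,105,.085)]:
    u,v=t2(x,y); print("S",n,ray(s,u,v,h).round(4),"depth pt",Q[int(round(v)),int(round(u))].round(3))
cc=np.array([ray(c,*t(x,y),.016)[:2] for x,y in [(77,70),(697,104),(685,386),(56,350)]])
print(cc.mean(0),[np.linalg.norm(cc[i]-cc[(i+1)%4]).round(3) for i in range(4)])
d=(cc[0]-cc[1])+(cc[3]-cc[2]);print("press y yaw",np.degrees(np.arctan2(d[1],d[0])))
m=(P[...,2]>.062)&(P[...,2]<.074);m&=(P[...,0]>.45)&(P[...,0]<.65)&(P[...,1]<-.04)&(P[...,1]>-.2)
q=P[m];print("wheel minmax",q.min(0),q.max(0))
for nm,X in(("T",P),("S",Q)):
  for lo,hi in((.114,.128),(.090,.101)):
    m=(X[...,2]>lo)&(X[...,2]<hi)&(X[...,0]>.43)&(X[...,0]<.62)&(X[...,1]<-.03)&(X[...,1]>-.19);print(nm,lo,m.sum(),X[m].mean(0).round(4),X[m].min(0).round(3),X[m].max(0).round(3))
E
python3 m.py
```

```text
hub 291 195 [ 0.5425 -0.1092  0.096 ] depth pt [ 0.542 -0.108  0.091]
knob 300 218 [ 0.4689 -0.1309  0.121 ] depth pt [ 0.47  -0.133  0.117]
pinL 264 194 [ 0.5451 -0.0252  0.085 ] depth pt [ 0.55  -0.025  0.041]
pinR 277 195 [ 0.5429 -0.0663  0.085 ] depth pt [ 0.543 -0.065  0.085]
redtop 279 195 [ 0.5435 -0.0703  0.085 ] depth pt [ 0.543 -0.072  0.079]
redbot 278 215 [ 0.4814 -0.0682  0.085 ] depth pt [ 0.483 -0.071  0.026]
col 201 184 [0.5579 0.1518 0.25  ] depth pt [0.557 0.151 0.249]
S knob [ 0.4686 -0.1316  0.121 ] depth pt [ 0.466 -0.131  0.118]
S hub [ 0.5488 -0.1057  0.096 ] depth pt [ 0.549 -0.104  0.096]
S pin [ 0.5434 -0.0503  0.085 ] depth pt [ 0.545 -0.05   0.085]
S hinge [ 0.4831 -0.0757  0.085 ] depth pt [ 0.488 -0.075  0.089]
[ 0.54657576 -0.00785166] [np.float64(0.377), np.float64(0.171), np.float64(0.377), np.float64(0.17)]
press y yaw 86.86020964488593
wheel minmax [ 0.4965952  -0.1526384   0.06202339] [ 0.58654673 -0.06287821  0.07399889]
T 0.114 37 [ 0.4703 -0.1309  0.1198] [ 0.461 -0.141  0.114] [ 0.479 -0.121  0.125]
T 0.09 52 [ 0.5383 -0.1076  0.0952] [ 0.461 -0.126  0.09 ] [ 0.555 -0.077  0.1  ]
S 0.114 31 [ 0.4711 -0.1284  0.121 ] [ 0.457 -0.14   0.114] [ 0.482 -0.119  0.127]
S 0.09 58 [ 0.5242 -0.1035  0.095 ] [ 0.467 -0.134  0.09 ] [ 0.555 -0.037  0.101]
```

```bash
cat >> h.py <<'E'
from scipy.spatial.transform import Rotation as R
def target(o,pos,jaw):
    """pos world TCP; jaw = world yaw deg of jaw axis (mod 180), pointing down"""
    R0=R.from_quat(o["ee_rot"]);best=None
    for j in (jaw,jaw+180):
        z=np.array([np.cos(np.radians(j)),np.sin(np.radians(j)),0]);x=np.array([0,0,-1.]);y=np.cross(z,x)
        rv=(R0.inv()*R.from_matrix(np.stack([x,y,z],1))).as_rotvec(degrees=True)
        if best is None or np.linalg.norm(rv)<np.linalg.norm(best): best=rv
    return best.round(1),(R0.inv().apply(np.array(pos)-o["position"])*1e3).round(1)
PY=86.9; W=np.array([.5435,-.1075])
px=np.array([np.cos(np.radians(PY-90)),np.sin(np.radians(PY-90))]);py=np.array([-px[1],px[0]])
def knob(a): t=np.radians(PY-90+200)+a; return W+.075*np.array([np.cos(t),np.sin(t)])
E
python3 - <<'E'
from h import *
from workcell import readout
o=readout.get_obs();M=R.from_quat(o["ee_rot"]).as_matrix();print(M.round(3))
print("jaw yaw",np.degrees(np.arctan2(M[1,2],M[0,2])))
pin=np.array([.544,-.046]);print((pin-W)@px,(pin-W)@py)
print(target(o,[.544,-.046,.25],PY-90),target(o,[.544,-.046,.15],PY-90))
E
```

```text
[[-0.001  0.931  0.365]
 [ 0.001  0.365 -0.931]
 [-1.    -0.    -0.001]]
jaw yaw -68.58320228885053
-0.0028265786634005126 0.06143704463155441
(array([-65.5,  -0.1,  -0. ]), array([ -18.9,  489.7, -383.2])) (array([-65.5,  -0.1,  -0. ]), array([  81.1,  489.7, -383.1]))
```

```bash
python3 -m inch '[[[-6.5,0,0],[0,49,-38],0],[[-13,0,0],[0,98,-77],0],[[-19.6,0,0],[-4,147,-115],0.2],[[-26,0,0],[-6,196,-153],0.3],[[-32.7,0,0],[-8,245,-191],0.4],[[-39,0,0],[-10,294,-230],0.5],[[-46,0,0],[-12,343,-268],0.55],[[-52,0,0],[-14,392,-306],0.55],[[-59,0,0],[-16,441,-345],0.55],[[-65.5,0,0],[-19,490,-383],0.55]]'
python3 -m inch '[[[0,0,0],[0,0,0],0.55]]'
python3 - <<'E'
from h import *
from workcell import readout,camera
o=readout.get_obs();print(o["position"],o["grip_width"],o["joint_pos"].round(2),o["ft_force"].round(2))
print(target(o,[.544,-.046,.25],PY-90))
c=camera("wrist");np.savez("w1.npz",**c,pos=o["position"],rot=o["ee_rot"]);print(c["intrinsics"],c["T_tool_cam"].round(3))
cv2.imwrite("pics/w1.png",cv2.resize(c["pixels"][:,:,::-1],None,fx=1.5,fy=1.5))
E
```

```text
clock: 1.35
position: [0.5449, -0.0444, 0.25]
ee_rot: [0.018, 0.707, -0.018, 0.707]
ft_force: [0.1, -1.5, -0.4]
grip_width: 0.454
clock: 1.48
position: [0.5461, -0.0388, 0.2499]
ee_rot: [0.016, 0.707, -0.013, 0.707]
ft_force: [-0.9, -0.9, -0.2]
grip_width: 0.448
[ 0.54605402 -0.03882876  0.24985792] 0.4482052329702421 [ 0.54  0.21 -0.63  1.61  0.12  1.36 -0.14] [-0.87 -0.93 -0.23]
(array([ 0.7, -0. , -0.2]), array([-0.2, -7.2, -1.8]))
[[297.31863964   0.         253.97714503]
 [  0.         297.31863964 188.23921489]
 [  0.           0.           1.        ]] [[ 0.001 -0.31   0.951 -0.143]
 [ 0.001 -0.951 -0.31   0.08 ]
 [ 1.     0.002 -0.    -0.   ]
 [ 0.     0.     0.     1.   ]]
```

View pics/w1.png

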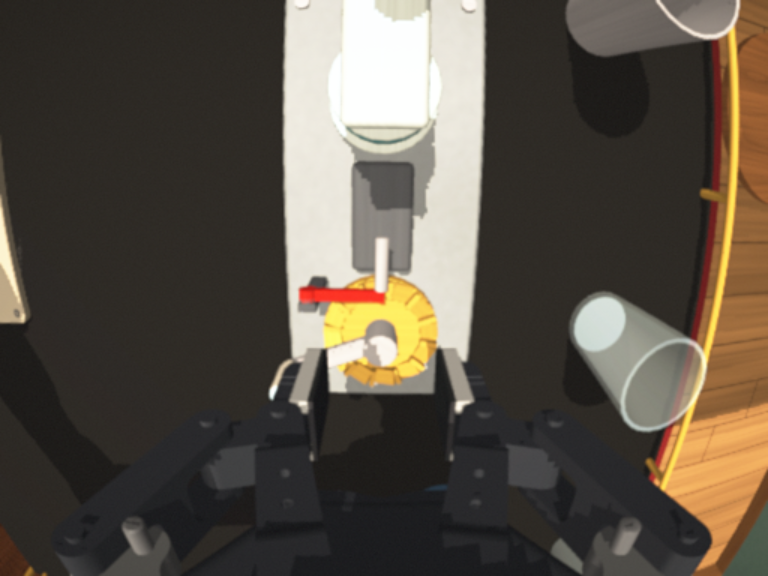

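The wrist view shows the pin as a pale bar from (382,238) to (382,290), the red arm along row 295 from x=300 to 385, and the hub at about (380,345). I'll project these points.

```bash
cat >> h.py <<'E'
def wray(c,pos,rot,u,v,h):
    K=c["intrinsics"];T=c["T_tool_cam"];dx=(u-K[0,2]);dy=(v-K[1,2]);r=np.hypot(dx,dy);th=r/K[0,0]
    d=np.array([np.sin(th)*dx/r,np.sin(th)*dy/r,np.cos(th)])
    Rr=R.from_quat(rot);o=pos+Rr.apply(T[:3,3]);d=Rr.apply(T[:3,:3]@d);return o+d*(h-o[2])/d[2]
E
python3 - <<'E'
from h import *
from workcell import readout,camera
o=readout.get_obs()
c=camera("wrist");np.savez("w2.npz",**c,pos=o["position"],rot=o["ee_rot"]);print(o["position"],o["joint_velocities"].round(3))
cv2.imwrite("pics/w2.png",cv2.resize(c["pixels"][130:270,180:330,::-1],None,fx=5,fy=5,interpolation=cv2.INTER_CUBIC))
E
```

```text
[ 0.54529654 -0.04179311  0.24959738] [ 0.041 -0.021  0.054  0.023  0.003  0.002  0.003]
```

View pics/w2.png

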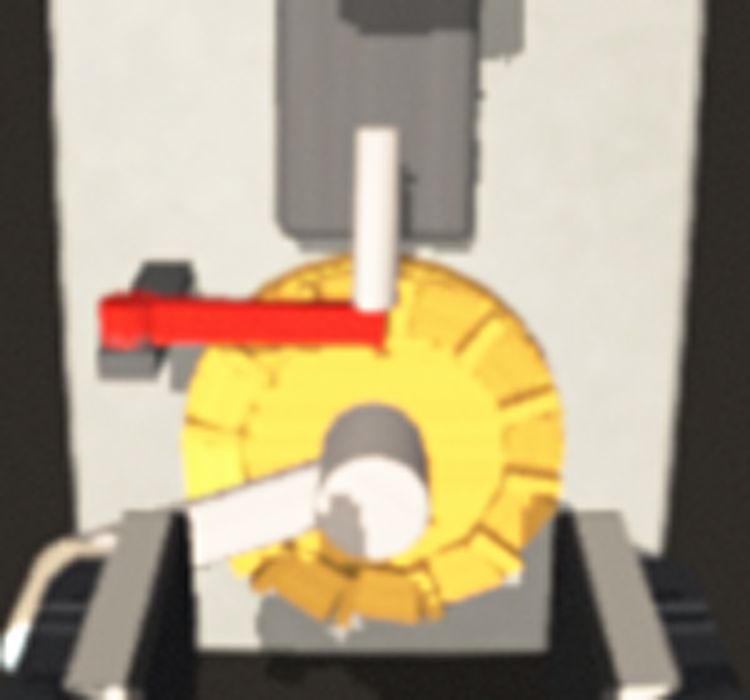

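Run:
```python
from h import *
from workcell import readout
c=np.load("w2.npz")
for n,x,y,h in [("pinfar",376,130,.084),("pinnear",376,305,.084),("hub",372,508,.096),("redL",101,318,.085),("redR",386,325,.085),("hingeblk",150,320,.085)]:
    print(n,wray(c,c["pos"],c["rot"],180+(x+.5)/5-.5,130+(y+.5)/5-.5,h).round(4))
o=readout.get_obs();print(o["position"],o["ft_force"])
```

```text
pinfar [ 0.5461 -0.0255  0.084 ]
pinnear [ 0.5444 -0.0645  0.084 ]
hub [ 0.5416 -0.1079  0.096 ]
redL [ 0.4835 -0.0646  0.085 ]
redR [ 0.5464 -0.0689  0.085 ]
hingeblk [ 0.4944 -0.0655  0.085 ]
[ 0.54479498 -0.04398484  0.24949098] [-0.32919935 -0.74364917 -1.01947071]
```

Run:
```python
from h import *
from workcell import readout
o=readout.get_obs();print(target(o,[.545,-.043,.11],PY-90),target(o,[.545,-.043,.062],PY-90))
```

```text
(array([ 0.3, -0.1, -0.1]), array([139.5,   0.9,   0.4])) (array([ 0.3, -0.1, -0.1]), array([187.5,   0.8,   0.5]))
```

```bash
python3 -m inch '[[[0,0,0],[40,1,0],0.55],[[0,0,0],[80,1,0],0.55],[[0,0,0],[115,1,0],0.55],[[0,0,0],[140,1,0],0.6],[[0,0,0],[155,1,0],0.6],[[0,0,0],[170,1,0],0.6],[[0,0,0],[180,1,0],0.6],[[0,0,0],[187,1,0],0.6],[[0,0,0],[187,1,0],0.6]]'
python3 - <<'E'
from h import *
from workcell import readout,camera
o=readout.get_obs()
c=camera("wrist");print(o["position"],o["ft_force"],target(o,[.545,-.043,.062],PY-90))
cv2.imwrite("pics/w3.png",cv2.resize(c["pixels"][100:300,130:380,::-1],None,fx=3,fy=3,interpolation=cv2.INTER_CUBIC))
E
```

```text
clock: 2.7
position: [0.5445, -0.0427, 0.0623]
ee_rot: [0.018, 0.708, -0.017, 0.706]
ft_force: [1.0, -0.1, -0.0]
grip_width: 0.398
[ 0.54446326 -0.04269593  0.06230686] [ 0.96196824 -0.11151778 -0.03083346] (array([ 0.3, -0.1, -0.1]), array([ 0.3, -0.3,  0.6]))
```

View pics/w3.png

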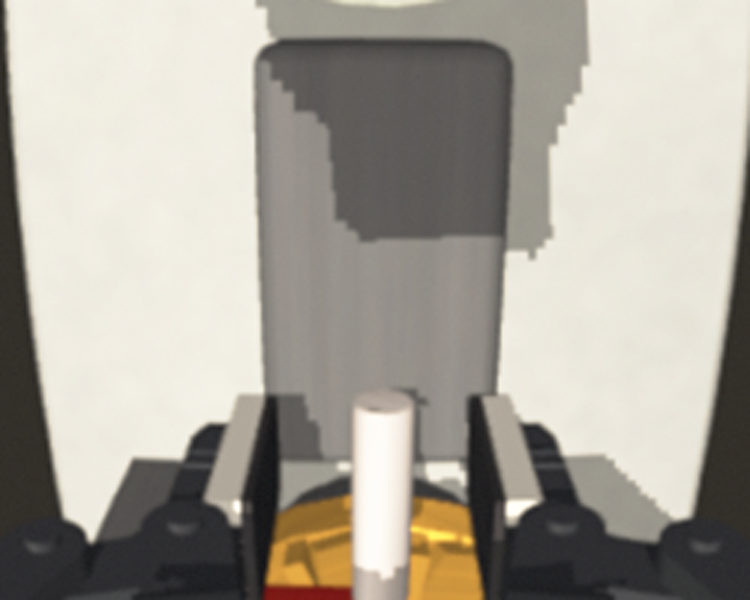

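The pin (cols 352–412) lies between the pads (270 and 475), about 1 mm off centre. I'll close on it.

```bash
python3 -m inch '[[[0,0,0],[0,0,1.5],0.75],[[0,0,0],[0,0,1.5],0.85],[[0,0,0],[0,0,1.5],1],[[0,0,0],[0,0,1.5],1],[[0,0,0],[0,0,1.5],1],[[0,0,0],[0,0,1.5],1]]' 30
python3 - <<'E'
from h import *
from workcell import readout
o=readout.get_obs();print(o["position"],o["grip_width"],o["ft_force"].round(2))
p=o["position"]
# arc: hinge 55mm toward -px
for a in np.arange(.2,2.01,.2):
    d=55*(np.cos(a)-1); print(a.round(1),"tool x",(-55*np.sin(a)).round(1),"tool z",d.round(1))
M=R.from_quat(o["ee_rot"]).as_matrix();print(M.round(3))
E
```

```text
clock: 3.5
position: [0.5461, -0.0428, 0.0629]
ee_rot: [0.018, 0.707, -0.017, 0.706]
ft_force: [-4.2, 0.5, 6.0]
grip_width: 0.105
[ 0.54608572 -0.04275402  0.06286811] 0.10545355444457236 [-4.15  0.55  5.99]
0.2 tool x -10.9 tool z -1.1
0.4 tool x -21.4 tool z -4.3
0.6 tool x -31.1 tool z -9.6
0.8 tool x -39.5 tool z -16.7
1.0 tool x -46.3 tool z -25.3
1.2 tool x -51.3 tool z -35.1
1.4 tool x -54.2 tool z -45.7
1.6 tool x -55.0 tool z -56.6
1.8 tool x -53.6 tool z -67.5
2.0 tool x -50.0 tool z -77.9
[[-0.002  0.049  0.999]
 [ 0.001  0.999 -0.049]
 [-1.     0.001 -0.002]]
```

The grip width of about 9 mm matches the 10 mm pin. Now I swing it along the arc.

```bash
python3 -m inch '[[[0,0,0],[-5.5,0,-0.3],1],[[0,0,0],[-11,0,-1],1],[[0,0,0],[-16,0,-2.5],1],[[0,0,0],[-21.4,0,-4.3],1],[[0,0,0],[-26,0,-6.7],1],[[0,0,0],[-31,0,-9.6],1],[[0,0,0],[-35.5,0,-13],1],[[0,0,0],[-39.5,0,-16.7],1],[[0,0,0],[-43,0,-21],1],[[0,0,0],[-46.3,0,-25.3],1]]'
```

```text
clock: 4.75
position: [0.5236, -0.0413, 0.1115]
ee_rot: [0.018, 0.705, -0.017, 0.709]
ft_force: [8.2, 0.8, 4.8]
grip_width: 0.099
```

```bash
python3 -m inch '[[[0,0,0],[-1.5,0,-6],1],[[0,0,0],[-3.5,0,-11],1],[[0,0,0],[-5,0,-17],1],[[0,0,0],[-6,0,-22.5],1],[[0,0,0],[-6.5,0,-28],1],[[0,0,0],[-6.4,0,-34],1],[[0,0,0],[-6,0,-39],1],[[0,0,0],[-5,0,-45],1],[[0,0,0],[-3.5,0,-50],1],[[0,0,0],[-2,0,-54],1]]'
python3 - <<'E'
from h import *
from workcell import camera
for n,w in (("scene",(195,330,110,210)),("wrist",None)):
    c=camera(n);im=c["pixels"][:,:,::-1]
    if w: im=cv2.resize(im[w[2]:w[3],w[0]:w[1]],None,fx=5.5,fy=5.5)
    cv2.imwrite(f"pics/a_{n}.png",im)
E
```

```text
clock: 6.0
position: [0.4701, -0.0384, 0.1147]
ee_rot: [0.017, 0.705, -0.017, 0.709]
ft_force: [-0.7, 2.5, 8.6]
grip_width: 0.105
```

View pics/a_scene.png

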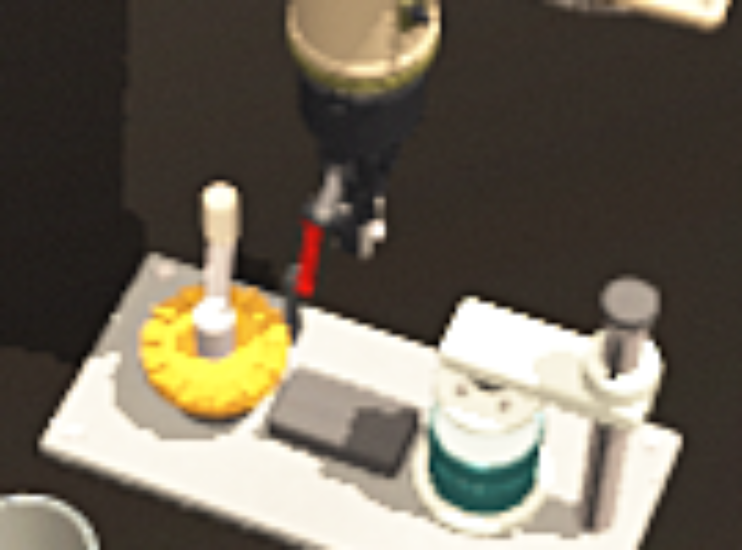

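View pics/a_wrist.png

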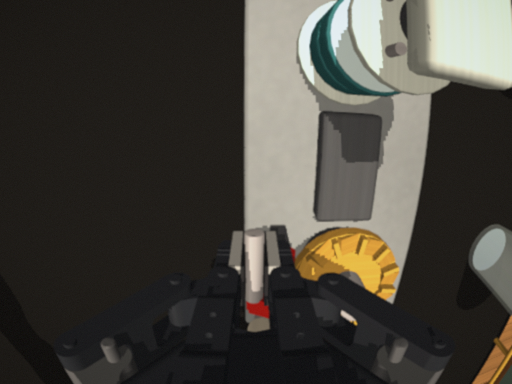

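The wrist view shows the pin (258,260) held between the pads. The scene shows the red arm thrown over, tilted to the robot side. I'll nudge it slightly further, release and rise.

```bash
python3 -m inch '[[[0,0,0],[1.5,0,-3],1],[[0,0,0],[1.5,0,-3],1],[[0,0,0],[1.5,0,-3],0.8],[[0,0,0],[1.5,0,-3],0.7],[[0,0,0],[1.5,0,-3],0.6],[[0,0,0],[0,0,-3],0.6],[[0,0,0],[-25,0,-3],0.6],[[0,0,0],[-60,0,-3],0.6],[[0,0,0],[-90,0,-3],0.6],[[0,0,0],[-90,0,-3],0.6]]'
python3 - <<'E'
from h import *
from workcell import camera,readout
o=readout.get_obs();print(o["position"],o["joint_pos"].round(2),o["ft_force"].round(2))
for n,w in (("scene",(195,330,110,210)),("wrist",None)):
    c=camera(n);im=c["pixels"][:,:,::-1]
    if w: im=cv2.resize(im[w[2]:w[3],w[0]:w[1]],None,fx=5.5,fy=5.5)
    else: np.savez("w3.npz",**c,pos=o["position"],rot=o["ee_rot"])
    cv2.imwrite(f"pics/b_{n}.png",im)
for a in (0,.35,.65,1.,1.2): print(a,knob(a).round(4),"jaw",20+PY-90+270+np.degrees(a)-180)
k=knob(0);print(target(o,[k[0],k[1],.2],PY-90+20+90))
E
```

```text
clock: 7.35
position: [0.4672, -0.0383, 0.2065]
ee_rot: [0.017, 0.704, -0.017, 0.71]
ft_force: [0.7, 1.3, 0.0]
grip_width: 0.4
[ 0.46716996 -0.03832397  0.2065365 ] [ 0.62  0.03 -0.64  1.87  0.02  1.24 -0.08] [0.69 1.26 0.03]
0 [ 0.4717 -0.1293] jaw 106.89999999999998
0.35 [ 0.4836 -0.1526] jaw 126.95352282957879
0.65 [ 0.4996 -0.1683] jaw 144.1422566835035
1.0 [ 0.5231 -0.1797] jaw 164.1957795130823
1.2 [ 0.5378 -0.1823] jaw 175.6549354156988
(array([70.3,  0.5, -0.3]), array([  6.6, -90.6,   9. ]))
```

View pics/b_scene.png

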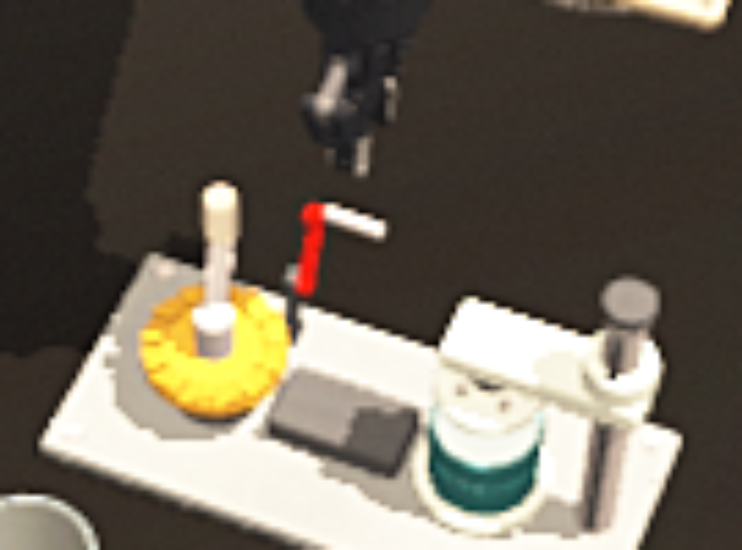

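View pics/b_wrist.png

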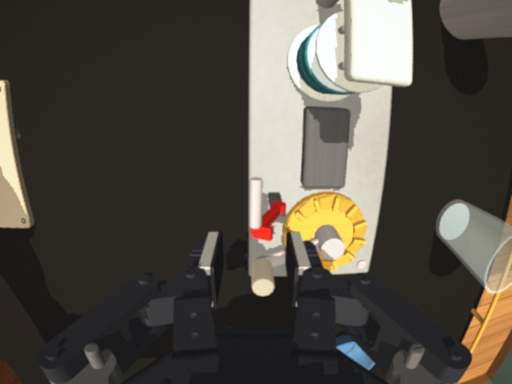

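The pawl stays thrown over with the pin free, at scene (350,220). The knob is at wrist (263,275). Now I move to it with the jaws tangential.

```bash
python3 -m inch '[[[10,0,0],[0,-15,0],0.6],[[20,0,0],[0,-30,2],0.6],[[30,0,0],[0,-45,4],0.6],[[40,0,0],[0,-60,6],0.6],[[50,0,0],[0,-75,8],0.6],[[60,0,0],[0,-90,9],0.6],[[70,0,0],[0,-90.5,9],0.6],[[70.3,0,0],[0,-90.5,9],0.6],[[70.3,0,0],[0,-90.5,9],0.6]]'
python3 - <<'E'
from h import *
from workcell import camera,readout
o=readout.get_obs();print(o["position"],o["joint_pos"].round(2),o["ft_force"].round(2))
c=camera("wrist");cv2.imwrite("pics/c_wrist.png",c["pixels"][:,:,::-1])
k=knob(0);print(target(o,[k[0],k[1],.09],PY-90+20+90))
E
```

```text
clock: 8.57
position: [0.4701, -0.1288, 0.2035]
ee_rot: [0.421, 0.568, -0.419, 0.57]
ft_force: [0.4, -0.5, 0.4]
grip_width: 0.401
[ 0.47012881 -0.12883257  0.20354104] [ 0.68  0.08 -0.52  1.83  0.04  1.24 -1.13] [ 0.4  -0.47  0.43]
(array([ 0.2,  0. , -0.3]), array([113.5,   0.9,   0.8]))
```

View pics/c_wrist.png

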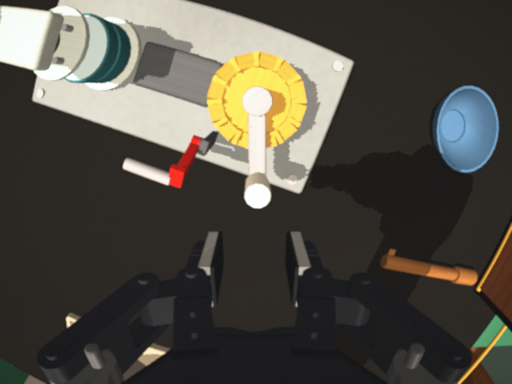

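The knob (258,193) is aligned with the jaw centre (254). I descend.

```bash
python3 -m inch '[[[0,0,0],[35,1,1],0.6],[[0,0,0],[65,1,1],0.6],[[0,0,0],[85,1,1],0.6],[[0,0,0],[97,1,1],0.6],[[0,0,0],[105,1,1],0.6],[[0,0,0],[112,1,1],0.6],[[0,0,0],[113,1,1],0.6],[[0,0,0],[113,1,1],0.6]]'
python3 - <<'E'
from h import *
from workcell import camera,readout
o=readout.get_obs();print(o["position"],o["ft_force"].round(2))
c=camera("wrist");cv2.imwrite("pics/d_wrist.png",c["pixels"][:,:,::-1])
k=knob(0);print(target(o,[k[0],k[1],.09],PY-90+20+90))
E
```

```text
clock: 9.62
position: [0.4722, -0.1295, 0.091]
ee_rot: [0.421, 0.567, -0.419, 0.57]
ft_force: [-0.4, 0.1, -0.7]
grip_width: 0.402
[ 0.47221502 -0.1295349   0.0910397 ] [-0.42  0.12 -0.68]
(array([ 0.2,  0.1, -0.3]), array([ 1. , -0.4, -0.4]))
```

View pics/d_wrist.png

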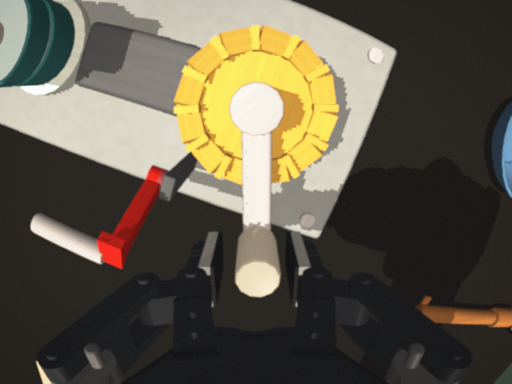

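The knob is caged between the pads with about 6 mm to spare on each side. I'll push it with the trailing pad along the circle.

```bash
cat >> h.py <<'E'
A0=np.radians(PY-90+200)
def state(o):
    d=o["position"][:2]-W; th=(np.arctan2(d[1],d[0])-A0+np.pi)%(2*np.pi)-np.pi
    t=np.array([-d[1],d[0]])/np.hypot(*d); f=o["ft_force"][:2]
    return th,np.hypot(*d),f@t,f@d/np.hypot(*d)
def plan(o,angs,z=.09):
    for a in angs:
        k=knob(a);print(round(a,3),*target(o,[k[0],k[1],z],PY-90+20+90+np.degrees(a)))
E
python3 - <<'E'
from h import *
from workcell import readout
o=readout.get_obs();print(state(o));plan(o,np.arange(.05,.51,.05))
E
```

```text
(np.float64(0.005187444311076206), np.float64(0.07456381984709047), np.float64(0.7581507923316877), np.float64(-0.2608064918880363))
0.05 [-2.7  0.1 -0.3] [ 1.1 -0.4  3.4]
0.1 [-5.5  0.1 -0.3] [ 1.2 -0.1  7.1]
0.15 [-8.4  0.1 -0.3] [ 1.2  0.4 10.8]
0.2 [-11.2   0.1  -0.3] [ 1.2  1.  14.5]
0.25 [-14.1   0.1  -0.3] [ 1.2  1.8 18.2]
0.3 [-17.    0.1  -0.3] [ 1.2  2.8 21.8]
0.35 [-19.8   0.1  -0.3] [ 1.2  4.  25.3]
0.4 [-22.7   0.1  -0.3] [ 1.2  5.4 28.8]
0.45 [-25.6   0.1  -0.3] [ 1.2  6.9 32.3]
0.5 [-28.4   0.2  -0.3] [ 1.2  8.6 35.6]
```

```bash
python3 -m inch '[[[-2.7,0,0],[0,0,3.4],0.6],[[-5.5,0,0],[0,0,7],0.6],[[-8.4,0,0],[0,0.4,10.8],0.6],[[-11,0,0],[0,1,14.5],0.6],[[-14,0,0],[0,1.8,18],0.6],[[-17,0,0],[0,2.8,22],0.6],[[-20,0,0],[0,4,25],0.6],[[-22.7,0,0],[0,5.4,29],0.6],[[-25.6,0,0],[0,7,32],0.6],[[-28.4,0,0],[0,8.6,35.6],0.6]]'
python3 - <<'E'
from h import *
from workcell import readout,camera
o=readout.get_obs();print(state(o),o["joint_pos"].round(2))
c=camera("wrist");cv2.imwrite("pics/e_wrist.png",c["pixels"][:,:,::-1])
for i in range(4):
    o=readout.get_obs();print(np.round(state(o),3)); camera("top")
plan(o,np.arange(.5,.71,.025))
E
```

```text
clock: 10.92
position: [0.4908, -0.1608, 0.0915]
ee_rot: [0.268, 0.653, -0.266, 0.656]
ft_force: [-2.3, 2.2, 1.6]
grip_width: 0.4
(np.float64(0.49540552005296856), np.float64(0.07494853020811443), np.float64(-3.1967207053311215), np.float64(0.0062751251980977096)) [ 0.72  0.27 -0.55  1.89  0.16  1.02 -0.67]
[ 0.503  0.075 -2.36   0.483]
[ 0.502  0.075 -0.838 -0.226]
[ 0.502  0.075 -0.146  0.188]
[ 0.502  0.075  0.024 -0.252]
0.5 [-0.1  0.2 -0.2] [ 1.4 -0.  -0.1]
0.525 [-1.5  0.2 -0.2] [ 1.4 -0.   1.7]
0.55 [-3.   0.2 -0.2] [1.4 0.1 3.6]
0.575 [-4.4  0.2 -0.2] [1.4 0.2 5.5]
0.6 [-5.8  0.2 -0.2] [1.4 0.4 7.4]
0.625 [-7.3  0.3 -0.2] [1.5 0.6 9.2]
0.65 [-8.7  0.3 -0.2] [ 1.5  0.8 11.1]
0.675 [-10.1   0.3  -0.2] [ 1.5  1.1 12.9]
0.7 [-11.6   0.3  -0.2] [ 1.5  1.5 14.8]
```

View pics/e_wrist.png

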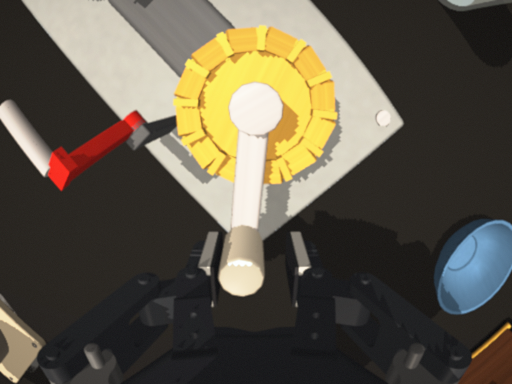

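The knob rests on the trailing pad, the wheel is turning and the pawl is still up. Drag while moving is about 3 N and relaxes at rest, so I'll read the force at the end of slow strokes.

```bash
cat > s.py <<'E'
from h import *
from workcell import readout
o=readout.get_obs();print("t",round(o["clock"],2),"ang,r,Ft,Fr",np.round(state(o),3),"z",o["position"][2].round(4))
a=state(o)[0];plan(o,a+np.array([.0133,.0267,.04,.0533]))
E
python3 -m inch '[[[-1.5,0,0],[1,0,1.7],0.6],[[-3,0,0],[1,0,3.6],0.6],[[-4.4,0,0],[1,0.2,5.5],0.6],[[-5.8,0,0],[1,0.4,7.4],0.6],[[-7.3,0,0],[1,0.6,9.2],0.6],[[-8.7,0,0],[1,0.8,10.5],0.6],[[-9.5,0,0],[1,1,11.5],0.6],[[-10.3,0,0],[1,1.2,12.5],0.6],[[-11,0,0],[1,1.3,13.5],0.6],[[-11.6,0,0],[1,1.5,14.5],0.6]]'; python3 s.py
```

```text
clock: 12.42
position: [0.5025, -0.1703, 0.0904]
ee_rot: [0.201, 0.676, -0.2, 0.68]
ft_force: [-1.4, 2.5, 0.5]
grip_width: 0.401
t 12.43 ang,r,Ft,Fr [ 0.697  0.075 -2.558 -1.304] z 0.0904
0.71 [-0.5  0.3 -0.2] [ 0.4 -0.   1. ]
0.723 [-1.3  0.3 -0.2] [0.4 0.  2. ]
0.737 [-2.   0.3 -0.2] [0.5 0.  3. ]
0.75 [-2.8  0.3 -0.2] [0.5 0.1 4. ]
```

Drag is 2.56 N at 8 mm/s. I'll continue in 4 mm strokes at 8 mm/s.

```bash
python3 -m inch '[[[-0.5,0,0],[0.4,0,1],0.6],[[-1.3,0,0],[0.4,0,2],0.6],[[-2,0,0],[0.4,0,3],0.6],[[-2.8,0,0],[0.4,0.1,4],0.6]]'; python3 s.py
```

```text
clock: 12.92
position: [0.5059, -0.1725, 0.09]
ee_rot: [0.184, 0.681, -0.183, 0.685]
ft_force: [-2.7, 0.9, 2.0]
grip_width: 0.405
t 12.93 ang,r,Ft,Fr [ 0.751  0.075 -2.79   0.525] z 0.09
0.764 [-0.7  0.3 -0.2] [0.  0.1 1. ]
0.778 [-1.5  0.3 -0.1] [0.  0.1 2. ]
0.791 [-2.3  0.3 -0.1] [0.1 0.1 3. ]
0.804 [-3.   0.3 -0.1] [0.1 0.2 4. ]
```

```bash
python3 -m inch '[[[-0.8,0,0],[0.2,0,1],0.6],[[-1.6,0,0],[0.2,0,2],0.6],[[-2.3,0,0],[0.2,0,3],0.6],[[-3,0,0],[0.2,0.1,4],0.6]]'; python3 s.py
```

```text
clock: 13.42
position: [0.5095, -0.1744, 0.0899]
ee_rot: [0.166, 0.686, -0.165, 0.69]
ft_force: [-1.5, 0.3, 1.4]
grip_width: 0.403
t 13.43 ang,r,Ft,Fr [ 0.805  0.075 -1.457  0.376] z 0.0899
0.819 [-0.8  0.3 -0.1] [-0.1  0.1  1. ]
0.832 [-1.6  0.3 -0.1] [-0.1  0.1  2. ]
0.845 [-2.4  0.3 -0.1] [-0.1  0.2  3. ]
0.859 [-3.1  0.3 -0.1] [-0.1  0.2  4. ]
```

```bash
python3 -m inch '[[[-0.8,0,0],[0,0,1],0.6],[[-1.6,0,0],[0,0.1,2],0.6],[[-2.3,0,0],[0,0.2,3],0.6],[[-3.1,0,0],[0,0.2,4],0.6]]'; python3 s.py
```

```text
clock: 13.92
position: [0.5131, -0.1762, 0.0899]
ee_rot: [0.147, 0.69, -0.146, 0.694]
ft_force: [-3.3, 1.0, 2.1]
grip_width: 0.4
t 13.93 ang,r,Ft,Fr [ 0.859  0.075 -3.387  0.409] z 0.0899
0.872 [-0.8  0.3 -0.1] [-0.1  0.1  1. ]
0.886 [-1.5  0.3 -0.1] [-0.1  0.1  2. ]
0.899 [-2.3  0.3 -0.1] [-0.1  0.2  3. ]
0.912 [-3.   0.3 -0.1] [-0.1  0.2  4. ]
```

```bash
python3 -m inch '[[[-0.8,0,0],[0,0,1],0.6],[[-1.6,0,0],[0,0.1,2],0.6]]'; python3 s.py
```

```text
clock: 14.18
position: [0.515, -0.177, 0.0899]
ee_rot: [0.137, 0.692, -0.136, 0.696]
ft_force: [-2.6, 0.7, 2.2]
grip_width: 0.401
t 14.18 ang,r,Ft,Fr [ 0.887  0.075 -2.697  0.325] z 0.0899
0.9 [-0.7  0.3 -0.1] [-0.1  0.1  1. ]
0.913 [-1.5  0.3 -0.1] [-0.1  0.1  2. ]
0.927 [-2.2  0.3 -0.1] [-0.1  0.1  3. ]
0.94 [-3.   0.3 -0.1] [-0.1  0.2  4. ]
```

Still free (2.7 N).

```bash
python3 -m inch '[[[-0.8,0,0],[0,0,1],0.6],[[-1.6,0,0],[0,0.1,2],0.6],[[-2.3,0,0],[0,0.2,3],0.6],[[-3,0,0],[0,0.2,4],0.6]]'; python3 s.py
```

```text
clock: 14.68
position: [0.5188, -0.1784, 0.0899]
ee_rot: [0.118, 0.695, -0.118, 0.699]
ft_force: [-2.7, 0.7, 1.6]
grip_width: 0.4
t 14.68 ang,r,Ft,Fr [ 0.941  0.075 -2.791  0.27 ] z 0.0899
0.954 [-0.8  0.3 -0.1] [-0.1  0.1  1. ]
0.968 [-1.5  0.3 -0.1] [-0.1  0.1  2. ]
0.981 [-2.3  0.3 -0.1] [-0.1  0.1  3. ]
0.994 [-3.   0.3 -0.1] [-0.1  0.2  4. ]
```

```bash
python3 -m inch '[[[-0.8,0,0],[0,0,1],0.6],[[-1.6,0,0],[0,0.1,2],0.6],[[-2.3,0,0],[0,0.2,3],0.6],[[-3,0,0],[0,0.2,4],0.6]]'; python3 s.py
```

```text
clock: 15.18
position: [0.5227, -0.1796, 0.0899]
ee_rot: [0.099, 0.698, -0.099, 0.702]
ft_force: [-3.2, -0.1, 2.2]
grip_width: 0.404
t 15.18 ang,r,Ft,Fr [ 0.995  0.075 -3.008  1.024] z 0.0899
1.008 [-0.8  0.3 -0.1] [-0.1  0.1  1. ]
1.021 [-1.6  0.3 -0.1] [-0.1  0.1  2. ]
1.035 [-2.3  0.3 -0.1] [-0.1  0.1  3. ]
1.048 [-3.1  0.3 -0.1] [-0.1  0.2  4. ]
```

```bash
python3 -m inch '[[[-0.8,0,0],[0,0,1],0.6],[[-1.6,0,0],[0,0.1,2],0.6],[[-2.3,0,0],[0,0.1,3],0.6]]'; python3 s.py
```

```text
clock: 15.55
position: [0.5256, -0.1804, 0.0899]
ee_rot: [0.085, 0.7, -0.085, 0.704]
ft_force: [-3.3, 0.2, 1.2]
grip_width: 0.405
t 15.55 ang,r,Ft,Fr [ 1.036  0.075 -3.247  0.59 ] z 0.0899
1.049 [-0.8  0.3 -0. ] [-0.1  0.1  1. ]
1.062 [-1.6  0.3 -0. ] [-0.1  0.1  2. ]
1.076 [-2.3  0.3 -0. ] [-0.1  0.1  3. ]
1.089 [-3.1  0.3 -0. ] [-0.1  0.2  4. ]
```

```bash
python3 -m inch '[[[-0.8,0,0],[0,0,1],0.6],[[-1.6,0,0],[0,0.1,2],0.6]]'; python3 s.py
```

```text
clock: 15.8
position: [0.5277, -0.1808, 0.0899]
ee_rot: [0.075, 0.701, -0.075, 0.705]
ft_force: [-2.6, -0.1, 0.7]
grip_width: 0.4
t 15.8 ang,r,Ft,Fr [ 1.063  0.075 -2.485  0.626] z 0.0899
1.076 [-0.7  0.3 -0. ] [-0.1  0.   1. ]
1.09 [-1.5  0.3 -0. ] [-0.1  0.   2. ]
1.103 [-2.2  0.3 -0. ] [-0.1  0.1  3. ]
1.116 [-3.   0.3 -0. ] [-0.1  0.1  4. ]
```

```bash
python3 -m inch '[[[-0.8,0,0],[0,0,1],0.6],[[-1.6,0,0],[0,0.1,2],0.6],[[-2.3,0,0],[0,0.1,3],0.6]]'; python3 s.py
```

```text
clock: 16.18
position: [0.5307, -0.1814, 0.0899]
ee_rot: [0.06, 0.703, -0.06, 0.706]
ft_force: [-2.8, 0.8, 1.4]
grip_width: 0.401
t 16.18 ang,r,Ft,Fr [ 1.104  0.075 -2.892 -0.335] z 0.0899
1.117 [-0.7  0.3 -0. ] [-0.1  0.   1. ]
1.13 [-1.5  0.3 -0. ] [-0.1  0.   2. ]
1.144 [-2.2  0.3 -0. ] [-0.1  0.1  3. ]
1.157 [-3.   0.3 -0. ] [-0.1  0.1  4. ]
```

```bash
python3 -m inch '[[[-0.8,0,0],[0,0,1],0.6],[[-1.6,0,0],[0,0.1,2],0.6],[[-2.3,0,0],[0,0.1,3],0.6]]'; python3 s.py
python3 - <<'E'
from h import *
from workcell import camera
for n,w in (("scene",(195,330,110,210)),("wrist",None)):
    c=camera(n);im=c["pixels"][:,:,::-1]
    if w: im=cv2.resize(im[w[2]:w[3],w[0]:w[1]],None,fx=5.5,fy=5.5)
    cv2.imwrite(f"pics/f_{n}.png",im)
E
```

```text
clock: 16.55
position: [0.5337, -0.1818, 0.0899]
ee_rot: [0.046, 0.704, -0.046, 0.707]
ft_force: [-2.6, -0.0, 2.1]
grip_width: 0.403
t 16.55 ang,r,Ft,Fr [ 1.144  0.075 -2.614  0.368] z 0.0899
1.158 [-0.7  0.3 -0. ] [-0.1 -0.   1. ]
1.171 [-1.4  0.3 -0. ] [-0.1  0.   2. ]
1.184 [-2.2  0.3 -0. ] [-0.1  0.   3. ]
1.198 [-3.   0.3 -0. ] [-0.1  0.1  4. ]
```

View pics/f_scene.png

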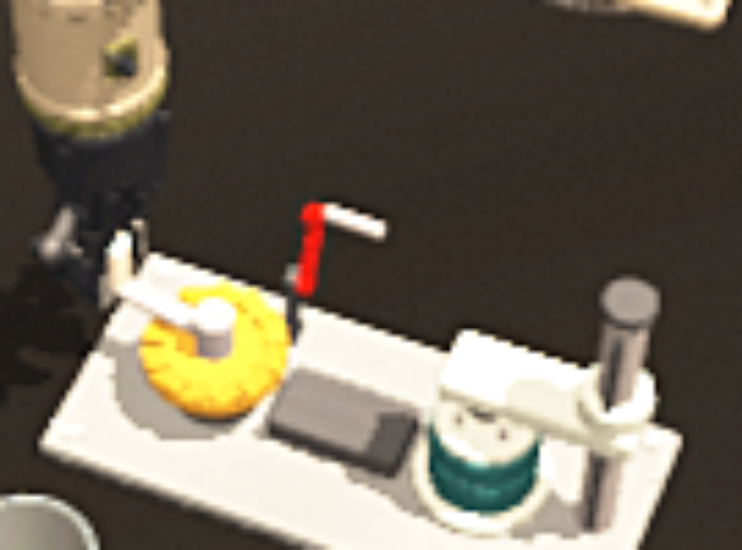

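View pics/f_wrist.png

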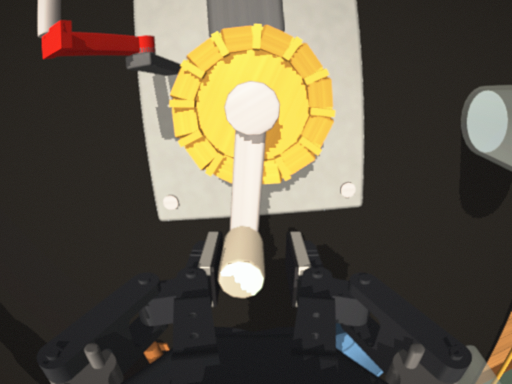

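The head has come down close to the mould, at scene (500,400), and the pawl is still up. Still free at 2.6 N, so I continue.

```bash
python3 -m inch '[[[-0.8,0,0],[0,0,1],0.6],[[-1.6,0,0],[0,0,2],0.6]]'; python3 s.py
```

```text
clock: 16.9
position: [0.5358, -0.1821, 0.0899]
ee_rot: [0.036, 0.704, -0.036, 0.708]
ft_force: [-2.7, 0.5, 1.1]
grip_width: 0.4
t 16.9 ang,r,Ft,Fr [ 1.173  0.075 -2.739 -0.246] z 0.0899
1.186 [-0.7  0.3 -0. ] [-0.1 -0.   1. ]
1.2 [-1.4  0.3  0. ] [-0.1  0.   2. ]
1.213 [-2.2  0.3  0. ] [-0.1  0.   3. ]
1.226 [-3.   0.3  0. ] [-0.1  0.1  4. ]
```

```bash
python3 -m inch '[[[-0.8,0,0],[0,0,1],0.6],[[-1.6,0,0],[0,0,2],0.6]]'; python3 s.py
```

```text
clock: 17.15
position: [0.5376, -0.1822, 0.0899]
ee_rot: [0.026, 0.705, -0.026, 0.708]
ft_force: [-4.2, 0.9, 2.0]
grip_width: 0.401
t 17.15 ang,r,Ft,Fr [ 1.197  0.075 -4.286 -0.567] z 0.0899
1.211 [-0.4  0.3 -0. ] [-0.1 -0.1  1. ]
1.224 [-1.2  0.3  0. ] [-0.1 -0.1  2. ]
1.237 [-2.   0.3  0. ] [-0.1 -0.   3. ]
1.251 [-2.7  0.3  0. ] [-0.1  0.   4. ]
```

The force has risen to 4.3 N, so this may be contact. I go on in 1 mm steps.

```bash
python3 -m inch '[[[-0.8,0,0],[0,0,1],0.6]]'; python3 s.py|head -1
```

```text
clock: 17.27
position: [0.5385, -0.1822, 0.0899]
ee_rot: [0.02, 0.705, -0.02, 0.708]
ft_force: [-5.3, 1.5, 3.9]
grip_width: 0.404
t 17.27 ang,r,Ft,Fr [ 1.209  0.075 -5.381 -1.094] z 0.0899
```

```bash
python3 -m inch '[[[-0.7,0,0],[0,0,1],0.6]]'; python3 s.py|head -1
```

```text
clock: 17.4
position: [0.5393, -0.1822, 0.0899]
ee_rot: [0.016, 0.706, -0.016, 0.708]
ft_force: [-5.1, 0.6, 3.4]
grip_width: 0.399
t 17.4 ang,r,Ft,Fr [ 1.219  0.075 -5.154 -0.353] z 0.0899
```

```bash
python3 -m inch '[[[-0.7,0,0],[0,0,1],0.6]]'; python3 s.py|head -1
```

```text
clock: 17.52
position: [0.54, -0.1822, 0.0898]
ee_rot: [0.011, 0.706, -0.011, 0.708]
ft_force: [-7.2, 1.5, 3.6]
grip_width: 0.403
t 17.52 ang,r,Ft,Fr [ 1.229  0.075 -7.232 -1.188] z 0.0898
```

```bash
python3 -m inch '[[[-0.7,0,0],[0,0,0.8],0.6]]'; python3 s.py|head -1
```

```text
clock: 17.65
position: [0.5404, -0.1821, 0.0898]
ee_rot: [0.006, 0.706, -0.006, 0.708]
ft_force: [-6.8, 1.0, 4.5]
grip_width: 0.401
t 17.65 ang,r,Ft,Fr [ 1.235  0.075 -6.796 -0.697] z 0.0898
```

Fitted at the current angle, the knob force is about 6.8 N against 2.75 N free, so the squeeze is about 10 N. I back the pad off 5 mm and lift clear.

```bash
python3 -m inch '[[[0,0,0],[0,0,-3],0.6],[[0,0,0],[0,0,-5],0.6],[[0,0,0],[0,0,-5.5],0.6]]'; python3 s.py|head -1
python3 -m inch '[[[0,0,0],[-10,0,0],0.6],[[0,0,0],[-30,0,0],0.6],[[0,0,0],[-60,0,0],0.6],[[0,0,0],[-100,0,0],0.6],[[0,0,0],[-120,0,0],0.6],[[0,0,0],[-120,0,0],0.6]]'
python3 - <<'E'
from h import *
from workcell import camera,readout
o=readout.get_obs();print(o["position"],o["joint_pos"].round(2))
for n,w in (("scene",(195,330,110,210)),("wrist",None)):
    c=camera(n);im=c["pixels"][:,:,::-1];np.savez("g"+n+".npz",**c,pos=o["position"],rot=o["ee_rot"])
    if w: im=cv2.resize(im[w[2]:w[3],w[0]:w[1]],None,fx=5.5,fy=5.5)
    cv2.imwrite(f"pics/g_{n}.png",im)
E
```

```text
clock: 18.02
position: [0.5351, -0.182, 0.0899]
ee_rot: [0.006, 0.706, -0.006, 0.708]
ft_force: [0.9, -0.1, 0.6]
grip_width: 0.399
t 18.02 ang,r,Ft,Fr [ 1.163  0.075  0.873 -0.022] z 0.0899
clock: 18.77
position: [0.536, -0.1822, 0.2129]
ee_rot: [0.006, 0.705, -0.007, 0.709]
ft_force: [0.2, 0.3, -1.0]
grip_width: 0.397
[ 0.53595615 -0.18215095  0.21288891] [ 0.82  0.28 -0.68  1.62  0.18  1.3   0.1 ]
```

View pics/g_scene.png

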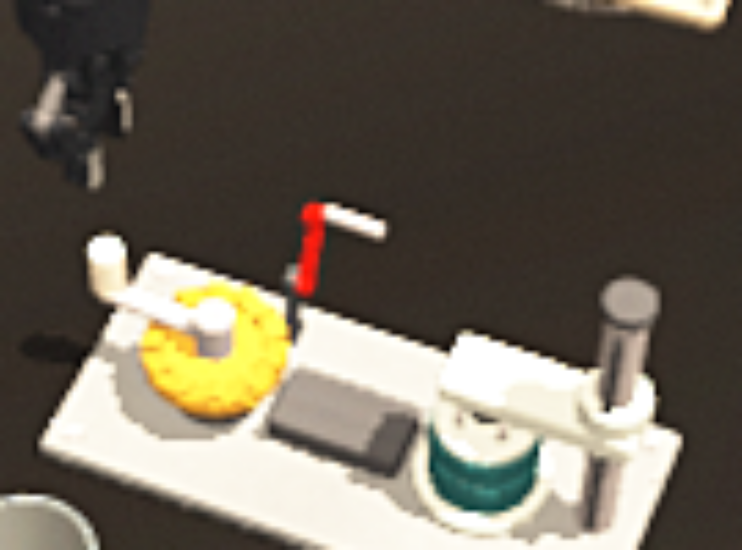

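View pics/g_wrist.png

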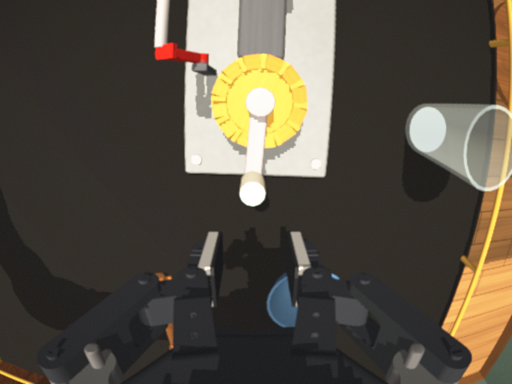

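The knob was left undisturbed and the head is on the mould. Now I return to the pin, at wrist (163,20).

Run:
```python
from h import *
from workcell import readout
o=readout.get_obs();print(target(o,[.468,-.0386,.2],PY-90))
```

```text
(array([2.1, 0.2, 0. ]), array([  9.9, 142.2, -69.4]))
```

```bash
python3 -m inch '[[[0.5,0,0],[0,35,-17],0.6],[[1,0,0],[0,70,-35],0.6],[[1.5,0,0],[0,105,-52],0.6],[[2.1,0,0],[5,135,-66],0.6],[[2.1,0,0],[8,142,-69.4],0.6],[[2.1,0,0],[10,142,-69.4],0.6],[[2.1,0,0],[10,142,-69.4],0.6]]'
python3 - <<'E'
from h import *
from workcell import camera,readout
o=readout.get_obs();print(target(o,[.468,-.0386,.112],PY-90))
c=camera("wrist");np.savez("w5.npz",**c,pos=o["position"],rot=o["ee_rot"])
cv2.imwrite("pics/h_wrist.png",cv2.resize(c["pixels"][130:290,160:360,::-1],None,fx=4,fy=4))
E
```

```text
clock: 19.75
position: [0.4681, -0.0399, 0.1996]
ee_rot: [0.02, 0.706, -0.02, 0.708]
ft_force: [0.5, -0.1, 0.6]
grip_width: 0.401
(array([-0.1,  0.1, -0. ]), array([87.6,  1.3, -0.3]))
```

View pics/h_wrist.png

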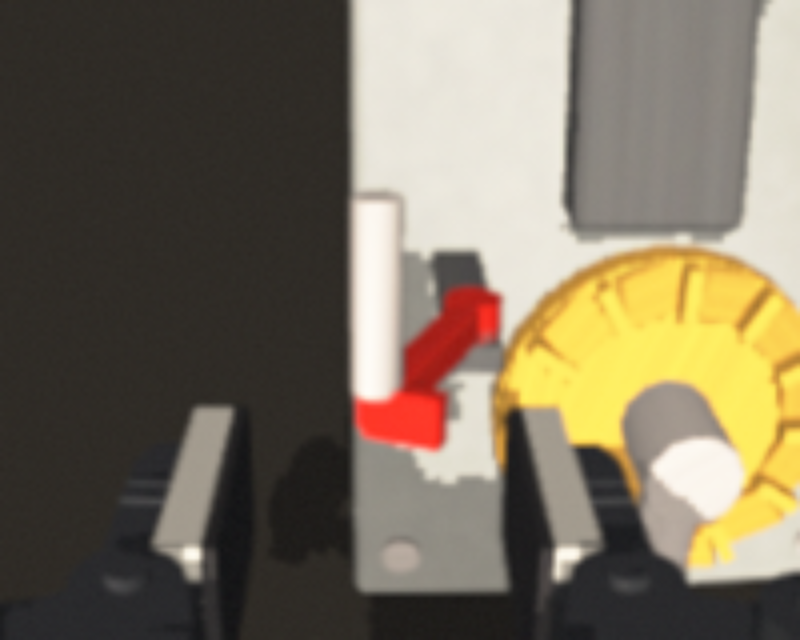

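The pin (column 377) is centred between the fingers. I descend and pinch.

```bash
python3 -m inch '[[[0,0,0],[30,1,0],0.6],[[0,0,0],[55,1,0],0.6],[[0,0,0],[72,1,0],0.6],[[0,0,0],[81,1,0],0.6],[[0,0,0],[87,1,0],0.6],[[0,0,0],[87,1,0],0.75],[[0,0,0],[87,1,0],0.85],[[0,0,0],[87,1,0],1],[[0,0,0],[87,1,0],1],[[0,0,0],[87,1,0],1]]' 30
python3 - <<'E'
from h import *
from workcell import readout,camera
o=readout.get_obs();print(o["position"],o["grip_width"],o["ft_force"].round(2))
c=camera("wrist");cv2.imwrite("pics/i_wrist.png",c["pixels"][:,:,::-1])
x0,z0=o["position"][0]-.0005,o["position"][2]+.019
h=np.array([.491,.080]);print("r",np.hypot(x0-h[0],z0-h[1]),"ang",np.arctan2(z0-h[1],x0-h[0]))
E
```

```text
clock: 21.05
position: [0.4686, -0.0388, 0.1131]
ee_rot: [0.02, 0.706, -0.02, 0.708]
ft_force: [-2.3, 0.6, 6.3]
grip_width: 0.102
[ 0.46862883 -0.03879798  0.11312371] 0.10248440753055074 [-2.35  0.58  6.32]
r 0.0569207484437888 ang 1.9842858651886928
```

View pics/i_wrist.png

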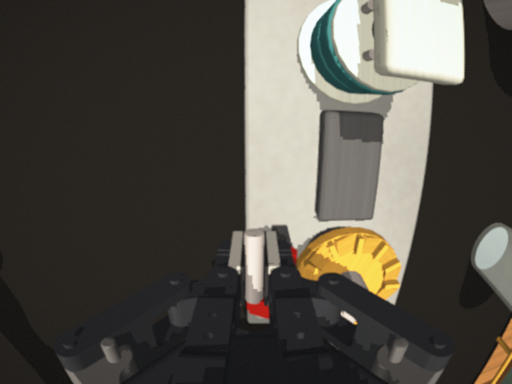

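```bash
python3 -m inch '[[[0,0,0],[-2,0,5],1],[[0,0,0],[-3.6,0,10.4],1],[[0,0,0],[-4.6,0,15.8],1],[[0,0,0],[-5,0,21.3],1],[[0,0,0],[-4.9,0,26.8],1],[[0,0,0],[-4.2,0,32.2],1],[[0,0,0],[-3,0,37.6],1],[[0,0,0],[-1.3,0,42.8],1],[[0,0,0],[1,0,47.8],1],[[0,0,0],[3.7,0,52.6],1]]'
```

```text
clock: 22.35
position: [0.5218, -0.0417, 0.1096]
ee_rot: [0.02, 0.706, -0.02, 0.708]
ft_force: [-2.7, 0.8, 3.2]
grip_width: 0.104
```

```bash
python3 -m inch '[[[0,0,0],[3.3,0,4.4],1],[[0,0,0],[6.8,0,8.4],1],[[0,0,0],[11,0,12],1],[[0,0,0],[15.2,0,15.3],1],[[0,0,0],[20,0,18],1],[[0,0,0],[24.9,0,20.4],1],[[0,0,0],[30,0,22.4],1],[[0,0,0],[35.4,0,23.6],1],[[0,0,0],[38.5,0,24],1],[[0,0,0],[38.5,0,24],1]]'
```

```text
clock: 23.6
position: [0.5458, -0.0431, 0.0708]
ee_rot: [0.02, 0.706, -0.02, 0.708]
ft_force: [-3.9, 0.3, -0.4]
grip_width: 0.098
```

```bash
python3 -m inch '[[[0,0,0],[1.5,0,0.2],1],[[0,0,0],[3,0,0.2],1],[[0,0,0],[3,0,0.2],1]]'
python3 -m inch '[[[0,0,0],[0,0,0],0.85],[[0,0,0],[0,0,0],0.75],[[0,0,0],[0,0,0],0.65],[[0,0,0],[0,0,0],0.6],[[0,0,0],[0,0,0],0.6],[[0,0,0],[0,0,0],0.6]]'
python3 - <<'E'
from h import *
from workcell import readout,camera
c=camera("wrist");cv2.imwrite("pics/j_wrist.png",cv2.resize(c["pixels"][100:300,130:380,::-1],None,fx=3,fy=3,interpolation=cv2.INTER_CUBIC))
E
```

```text
clock: 23.98
position: [0.546, -0.0431, 0.068]
ee_rot: [0.02, 0.706, -0.02, 0.708]
ft_force: [-4.3, 0.1, 2.3]
grip_width: 0.105
clock: 24.72
position: [0.546, -0.0431, 0.068]
ee_rot: [0.02, 0.706, -0.02, 0.708]
ft_force: [-0.4, 0.1, -0.1]
grip_width: 0.401
```

View pics/j_wrist.png

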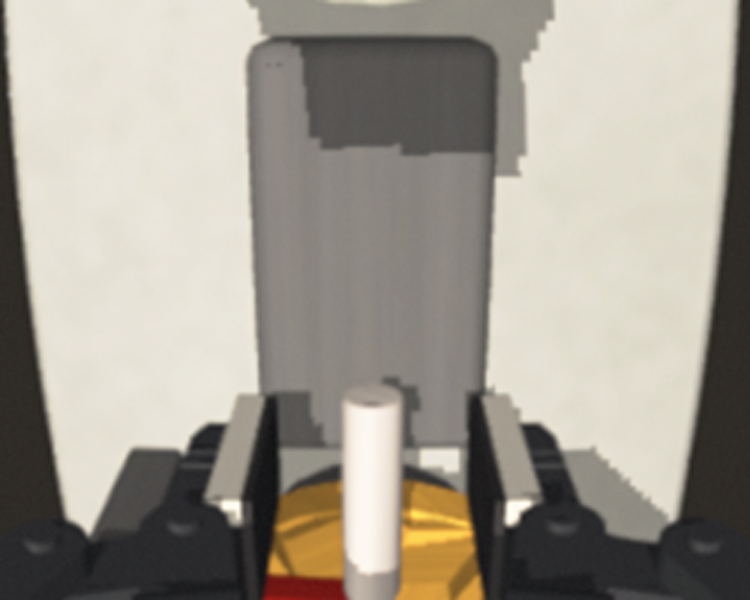

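The pin (col 372) is free between the open pads. I rise clear and check everything.

```bash
python3 -m inch '[[[0,0,0],[-15,0,0],0.6],[[0,0,0],[-50,0,0],0.6],[[0,0,0],[-95,0,0],0.6],[[0,0,0],[-140,0,0],0.6],[[0,0,0],[-180,0,0],0.6],[[0,-0,0],[-180,-40,-30],0.6],[[0,0,0],[-180,-80,-70],0.6],[[0,0,0],[-180,-120,-120],0.6],[[0,0,0],[-180,-120,-120],0.6],[[0,0,0],[-180,-120,-120],0.6]]'
python3 - <<'E'
from h import *
from workcell import readout,camera
o=readout.get_obs();print(o["position"],o["ft_force"].round(2))
s=camera("scene");t=camera("top");w=camera("wrist");np.savez("scene1.npz",**s);np.savez("top1.npz",**t)
cv2.imwrite("pics/k_scene.png",cv2.resize(s["pixels"][110:240,195:330,::-1],None,fx=4.5,fy=4.5))
cv2.imwrite("pics/k_top.png",cv2.resize(t["pixels"][:,:,::-1],None,fx=1.5,fy=1.5))
cv2.imwrite("pics/k_wrist.png",cv2.resize(w["pixels"][:,:,::-1],None,fx=1.5,fy=1.5))
P=pts(t);Q=pts(s)
for nm,X,c in(("T",P,t),("S",Q,s)):
    m=(X[...,2]>.113)&(X[...,2]<.128)&(X[...,0]>.48)&(X[...,0]<.60)&(X[...,1]<-.15)&(X[...,1]>-.21)
    if m.sum(): k=X[m].mean(0);d=k[:2]-W;print(nm,"knob",k.round(4),"ang",(np.arctan2(d[1],d[0])-A0+np.pi)%(2*np.pi)-np.pi)
    hsv=cv2.cvtColor(c["pixels"],cv2.COLOR_RGB2HSV);H,S=hsv[...,0],hsv[...,1]
    m=((H<6)|(H>174))&(S>150)&(X[...,0]>.46)&(X[...,0]<.57)&(abs(X[...,1]+.06)<.03)&(X[...,2]>.05)
    q=X[m];print(nm,"red",m.sum(),q.min(0).round(3),q.max(0).round(3))
E
```

```text
clock: 26.02
position: [0.4192, -0.1558, 0.2485]
ee_rot: [0.02, 0.705, -0.02, 0.709]
ft_force: [0.8, 0.1, -0.5]
grip_width: 0.402
[ 0.41922057 -0.15584803  0.24850084] [ 0.76  0.1  -0.52]
T knob [ 0.5335 -0.183   0.1196] ang 1.144100707114374
T red 34 [ 0.483 -0.071  0.08 ] [ 0.543 -0.065  0.09 ]
S knob [ 0.5358 -0.1805  0.1202] ang 1.1700947927202554
S red 46 [ 0.484 -0.076  0.069] [ 0.548 -0.06   0.094]
```

View pics/k_scene.png

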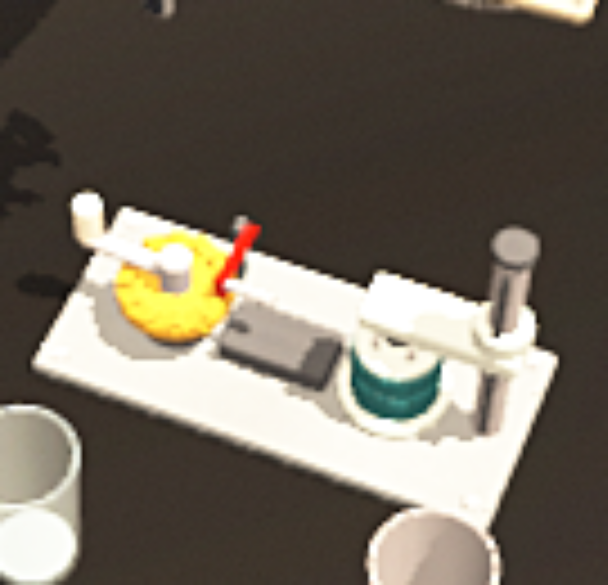

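View pics/k_top.png

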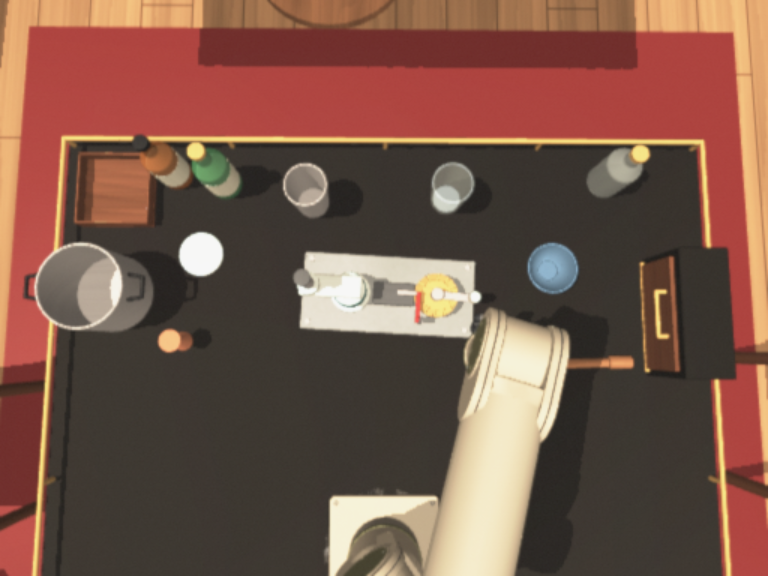

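View pics/k_wrist.png

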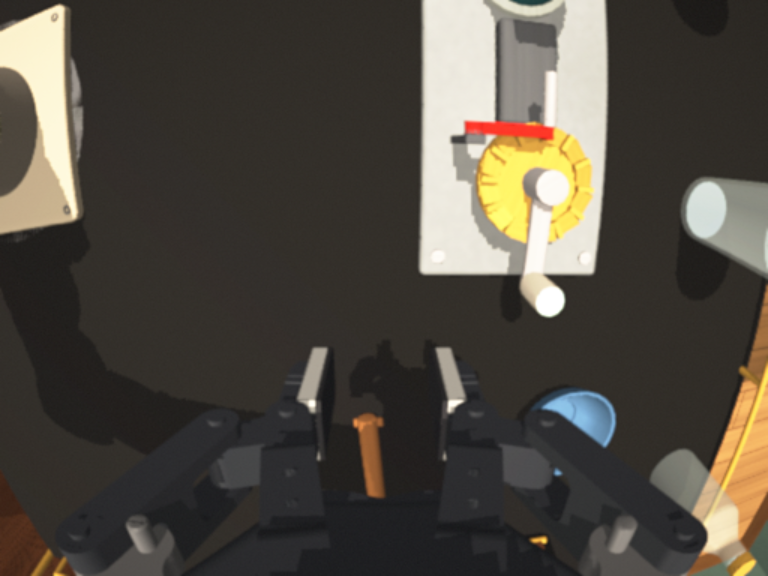

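The pictures show the pawl down at scene (240,260), the head on the mould, the barware where it was, and the arm clear. The knob angle is about 1.15 rad, which matches the tool angle less the pad gap. I'll hand in.

```bash
python3 -c "
from workcell import manip,readout
print(manip.hand_in(),readout.get_obs()['clock'])"
```

```text
the job is handed in; nothing more can be done
the job is handed in; nothing more can be done
```

The job is done and handed in, at about 26 s of the 72 s allowed. I threw the pawl over and saw it stay up. I wound the wheel anticlockwise with one pad on the crank knob until the sprung plate bore on the mould. Then I backed off and swung the pawl back down onto the wheel.

- **Squeeze:** The knob took about 2.75 N free and about 6.8 N at the stop, which works out at roughly 10 N on the mould. Single force readings scatter by about 0.7 N, so allow 2 N or so either way. The travel past contact, at 5 N per mm, gives about 9 N.
- **Final state:** The last pictures show the pawl level on the wheel, the wheel at about 1.15 rad, the barware where it was and the gripper clear. The two cameras put the wheel at 1.14 and 1.17 rad, and the arm position gives 1.155 rad. No check failed.

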